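Try the latch of the flange tin and hold its lid open

ROBOT

A 6-joint arm with a two-finger parallel gripper is mounted at the origin on the work surface. World frame = base frame: x ahead of the robot, y to its left, z up, the work surface at z = 0. Lengths are in m, angles in degrees, forces in N, time in s.
With the tool pointing down it reaches from about 0.275 to 0.775 m from the base axis. Payload 14.6 kg.
Tool frame: the origin (TCP) lies midway between the tips of the shut fingers; the grasp point (between the pads) lies 19 mm behind it; y points along the fingers, z is the direction in which the jaws open and shut, and the axes are right-handed (so a half turn about y gives the same grasp; the last joint's range is limited). The gripper opens to 85 mm and grips with 20 to 120 N. Pads are 22 mm wide; open, the fingers measure 114 mm over their backs; the gripper's body (76 mm by 85 mm) begins 54 mm behind the grasp point. The pads swing forward as they close: fully open they stand 13 mm farther back than shut.
Start: joints at [-75.132, 15.075, -2.767, 72.158, 0, 81.102], TCP at [0.212, -0.48, 0.231] pointing down, gripper open.
Joint ranges: [-151.79, 151.79], [-50.71, 97.33], [-67.44, 78.34], [-121.81, 120.89], [-77.56, 73.72], [-180, 180]. Speed limits (degrees/s): [108.29, 108.29, 147.25, 159.86, 180, 180].

INTERFACE

Orientations are given as a 3x3 rotation matrix whose columns are the frame's x, y, z axes.
In Python, from rig import robot, eyes gives the robot as it stands. The module is installed in compiled form; this text tells all that it offers.
- The arm moves only by the tool play_rows, never from a script. Its argument "plan" is one flat list of numbers, 7 for each row, row after row: the turn, a rotation vector about the tool's x, y, z in rad, then the shift along the tool's x, y, z in mm, then the opening, from 0 (shut) to 1 (fully open). In form: [wx, wy, wz, tx, ty, tz, claw, wx, wy, wz, tx, ty, tz, claw, ...]. A call has 1 to 8 rows; each row shifts and turns the commanded pose from where the row before left it, along the tool's axes as they then stand; what a row does not reach is not made up. A row lasts 1/8 s, in which the tool goes at most 62.5 mm and 10.7 degrees, less where a joint would pass 70% of its speed; a pose out of reach is approached as far as the arm can. A call is refused whole if a number of a shift passes 62.5 or a number of a turn 0.188, either way. A call with a gripper value outside its range is refused whole. The fingers move at their own pace and stop on an object; the grip force is fixed at half the most. Time passes only in rows, so rows that do not move let the fingers close. It gives the time, the measured TCP pose, the force and the opening at its end, in the units of the state.
- robot.read_state(): the state, without advancing time (a new reading comes with each control period).
- eyes.capture(name): name is "scene" or "top"; returns (picture, depth): 480x640x3 uint8, blue, green, red; 480x640 float32, m along the optical axis (not along the pixel's ray), 0 where there is no reading.
- eyes.camera_info(name): a dict with "camera_matrix" (3x3 intrinsics, pixels), "k1" (the pictures are not rectified: a ray, as slopes to the right and down, at radius r is drawn at 1 + k1 r^2 times it, then the intrinsics apply), "R" (3x3) and "t" (3): a world point X has camera coordinates R X + t. Camera axes: x right, y down, z forward; pixel columns grow to the right and rows downward; lengths in m; the calibration is good to about 2 mm. A picture is of the moment at which its call begins. camera_info takes no time and is no camera call.
- robot.close_job(): hands the job in, once; it reports no verdict.
The state is a dict: "t": time; "joint_pos": joint angles; "dq": joint speeds; "tau": joint torques, N m; "position": TCP position; "eef_rot": TCP orientation; "contact_force": force on the tool from outside, world axes, zero at the start; "wrist_torque": the same for the moment, N m; "opening": opening from 0.0 (shut) to 1.0 (fully open).
Only numpy, scipy, OpenCV 4.12 (cv2) and the standard library are available. Lean on these libraries where they do the work, as an engineer would, in place of code of your own. Each camera call takes 0.05 s, during which the arm holds its last target. There are 200 camera calls.

TASK

The lid of the tin of brass flanges is shut by a latch under its round brass knob, and nothing outside shows whether the latch is caught. Grip the knob and, before turning it, tug it gently upwards to learn whether the lid comes; if it is caught, never heave at it but turn the knob, either way, until the lid comes free. Then raise the lid by its knob to about 30 degrees and finish there, still holding it open by the knob for the technician across the bench, leaving the turntable with the wippen, the pot, the plumb bob and the calipers undisturbed.

Things in the scene. Friction and masses are not known exactly. Their poses are not given: they have to be found in the camera images.
- tin: Grey tinplate box screwed to the bench, 150 mm (its x) by 210 mm (its y), lid top 80 mm above the bench. Origin: centre of its underside. Its +x points to its front (the side that opens, away from the robot within about 17 degrees), its z up; the lid's hinge runs along its y on the robot's side.
- lid_hinge (a point): Mid-point of the lid's hinge line, on the tin at x = -77 mm, y = 0, z = 66 mm in the tin's frame; axes as the tin's, so the hinge line runs along y.
- lid (a joint): Opening angle of the lid in rad: 0 shut, 0.52 is 30 degrees, stop at 1.75. The front edge rises and swings back towards the robot (a turn about the tin's -y). The lid with its knob weighs 350 to 600 g, has no stay or spring and falls shut when let go. A caught latch gives about 0.015 to 0.025 rad of play, then it is firm.
- knob_grip (a point): Centre of the head of the round knurled brass knob, moving with the lid (z along the knob's axis, out of the lid; x along the tin's x when shut). Head 30 mm across, 21 mm high, on a stem 12 mm across, its underside 13 mm clear of the lid. This point is 23.5 mm above the lid's top face, 122 mm in front of the hinge line and 37.5 mm above it when shut.
- knob (a joint): Turn of the knob in rad from where it was found, positive anticlockwise seen from above; no stop before 3.1 rad either way, needs about 0.06 N m. It turns the hidden cam (see the keeper), whose starting direction is unknown and not given by this value: the latch may be caught or free as found. If caught, up to 110 degrees of turn may be needed. Turning a free latch can catch it.
- keeper: Steel lip inside the tin's front wall, hidden while the lid is shut; origin at the tin's origin. A 24 mm cam blade clamped on the knob's spindle inside the tin hooks beneath it: caught while the blade points within about 55 degrees of the front, either side, free otherwise.
- turntable: Cast-iron turntable with a round beech top 230 mm across, top face 72 mm above the bench. Origin: centre of its underside. Bystander.
- turntable_rim (a point): A point on the upper rim of the turntable's beech top, 110 mm from its centre, turning with it (the top turns if pushed). Bystander.
- wippen_mid (a point): Middle of the grand action wippen (maple, 115 mm by 65 mm by 10 mm thick) lying on its side on the turntable's beech top. Bystander.
- pot_mid (a point): Middle, half-way up, of the dull pewter pot, 88 mm across and 72 mm high. Bystander.
- plumb_bob_mid (a point): Middle of the brass plumb bob lying on the bench, 92 mm long and 26 mm thick, along its x. Bystander.
- calipers_mid (a point): Middle of the steel sliding calipers lying on the bench, 190 mm long along their y, 7 mm thick. Bystander.

How it is judged (in metres and radians):
On the way, in this order (a step that is already met when the one before it is completed fails the run):
1. the lid is tugged upwards by its knob before the knob has been turned: either the caught latch is felt (over 2.5 N on it) or the lid comes (over 0.05 rad, 6 mm at the knob) ((contact force between keeper and anything else above 2.5 N or value of joint lid above 0.05 rad) and value of joint knob between -0.2 and 0.2 rad and distance between the grasp point and knob_grip below 0.04 m), for 0.05 s.
2. the latch is free and the lid is well on its way up (over 0.25 rad), by its knob (value of joint lid above 0.25 rad and distance between the grasp point and knob_grip below 0.04 m), for 0.1 s.
At the end, for the whole second after the job is handed in: The lid stands still between 22 and 40 degrees open, held there by the robot's fingers at its knob (grasp point within 40 mm of the knob's centre), and the turntable's top, the wippen on it, pot, plumb bob and calipers are within 15 mm of where they were (value of joint lid between 0.38 and 0.7 rad and velocity of joint lid between -0.1 and 0.1 rad/s and contact force between the fingers and tin above 0.5 N and distance between the grasp point and knob_grip below 0.04 m and distance of each of wippen_mid, pot_mid, plumb_bob_mid, calipers_mid, turntable_rim from where it was at the start of the episode below 0.015 m); the arm keeps its last pose, push and grip.
It fails at once if the caught latch is heaved at (more than 35 N on it) (contact force between keeper and anything else above 35 N).
It fails at once if a bystander is pushed more than 25 mm (distance of any of wippen_mid, pot_mid, plumb_bob_mid, calipers_mid, turntable_rim from where it was at the start of the episode above 0.025 m).
It also fails if it takes over 48 s, if anything falls off the work surface, if the arm or the gripper's body presses on something with over 40 N, if the wrist force passes 120 N, or if a joint passes its speed limit or range.

## Working session

There is one attempt and no reset: what is moved stays moved. The work goes in short steps, Python scripts to look and compute and a tool call to move; the robot and the scene stay as the last step left them, time stands still between calls to the robot, and variables do not carry over. Pictures are saved under pics/ and viewed, on a budget of 10 in all, crops included, one or two more only if the job needs it, and the job is handed in when it is done.

Besides the shell and the picture viewer there is one more tool, called after "Emit:" by a JSON object that holds its "api" and its "payload", one argument or row to a line. play_rows: Moves the arm, as the interface text tells. Its arguments: {"type":"object","properties":{"plan":{"type":"array","items":{"type":"number"}}},"required":["plan"]}

```bash
mkdir -p pics; python3 - <<'E'
from rig import robot, eyes
import cv2, numpy as np
for n in("scene","top"):
    p,d=eyes.capture(n); cv2.imwrite(f"pics/{n}0.png",p); np.save(f"pics/{n}0.npy",d)
    i=eyes.camera_info(n); print(n,i)
s=robot.read_state(); print(s)
E
```

```text
scene {'camera_matrix': array([[529.8629772 ,   0.        , 317.6183886 ],
       [  0.        , 529.8629772 , 246.70901622],
       [  0.        ,   0.        ,   1.        ]]), 'k1': -0.13774684427660044, 'R': array([[ 0.36835247,  0.92968167,  0.00290891],
       [ 0.74640958, -0.29386934, -0.59708755],
       [-0.55424651,  0.22210991, -0.8021708 ]]), 't': array([-0.22148887, -0.39642976,  1.85583789])}
top {'camera_matrix': array([[435.15785532,   0.        , 319.73956115],
       [  0.        , 435.15785532, 240.04164493],
       [  0.        ,   0.        ,   1.        ]]), 'k1': -0.011601638111138082, 'R': array([[-9.76288642e-04, -9.99986201e-01, -5.16191382e-03],
       [-9.85304703e-01,  1.84360100e-03, -1.70795910e-01],
       [ 1.70803070e-01,  4.91931185e-03, -9.85292907e-01]]), 't': array([-0.00385384,  0.63815382,  1.06382468])}
{'t': 0.1, 'joint_pos': array([-7.51306550e+01,  1.50947736e+01, -2.80046022e+00,  7.21581885e+01,
       -1.73815244e-03,  8.11015568e+01]), 'dq': array([ 0.03935163, -0.00900949,  0.05345833,  0.13729751, -0.04925414,
       -0.09935915]), 'tau': array([ 5.31426675e-03, -6.38575244e+01,  3.85066688e+01,  9.92485264e-03,
        2.10182191e-05,  3.63446276e-06]), 'position': array([ 0.21150961, -0.48023388,  0.23088299]), 'eef_rot': array([[-9.15186407e-01, -2.68587830e-04,  4.03030729e-01],
       [-4.03030802e-01,  8.93387546e-04, -9.15185978e-01],
       [-1.14254818e-04, -9.99999565e-01, -9.25865307e-04]]), 'contact_force': array([ 0.4643641 , -0.97372012,  0.25270287]), 'wrist_torque': array([-0.00777422, -0.07413741, -0.04158293]), 'opening': 1.0013600276091474}
```

View pics/top0.png

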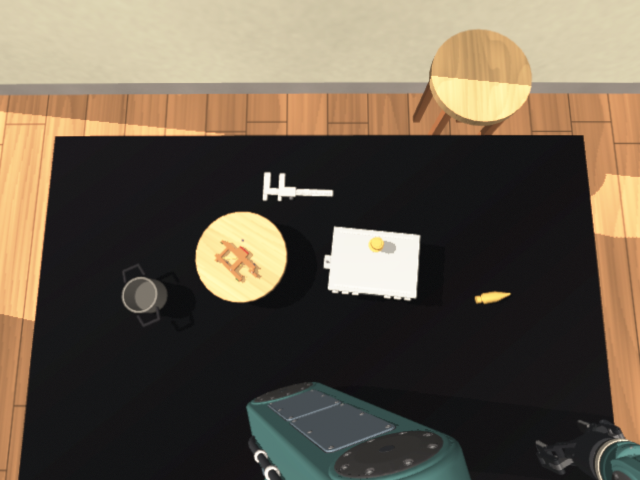

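View pics/scene0.png

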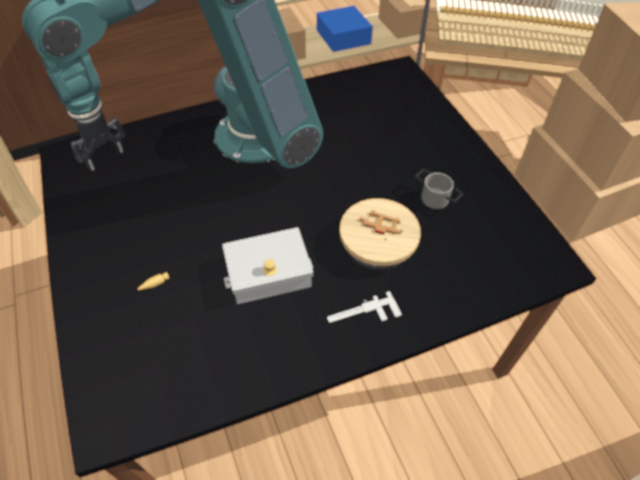

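The top view shows the tin at about (333–420, 228–298) with its knob at (377, 243). The turntable is at (241, 257), the calipers at (298, 190) and the bob at (493, 297). In the scene view the knob is at (270, 266). All bystanders are well clear of the tin's knob.

```bash
cat > h.py <<'E'
import numpy as np, cv2
from rig import robot, eyes
def rays(n,uv):
    i=eyes.camera_info(n); K=i["camera_matrix"]
    s=cv2.undistortPoints(np.float64(uv).reshape(-1,1,2),K,np.array([i["k1"],0,0,0.]))[:,0]
    d=np.c_[s,np.ones(len(s))]@i["R"]; return -i["R"].T@i["t"], d
def plane(n,uv,z):
    c,d=rays(n,uv); return c+d*((z-c[2])/d[:,2])[:,None]
def cloud(n,depth):
    v,u=np.mgrid[:480,:640]; c,d=rays(n,np.c_[u.ravel(),v.ravel()])
    return (c+d*depth.ravel()[:,None]).reshape(480,640,3)
E
python3 - <<'E'
from h import *
C={}
for n,box in(("top",(325,225,430,300)),("scene",(215,225,320,300))):
    p=cv2.imread(f"pics/{n}0.png"); P=cloud(n,np.load(f"pics/{n}0.npy"))
    hsv=cv2.cvtColor(p,cv2.COLOR_BGR2HSV); x0,y0,x1,y1=box
    sub=np.zeros((480,640),bool); sub[y0:y1,x0:x1]=1
    br=sub&(hsv[...,1]>110)&(hsv[...,2]>120)&(hsv[...,0]<40)
    v,u=np.nonzero(br); q=P[br]
    print(n,"knob px",u.mean(),v.mean(),len(u),u.min(),u.max(),v.min(),v.max(),"z pct",np.percentile(q[:,2],[5,50,95]).round(4))
    top=br&(P[...,2]>.108)&(P[...,2]<.12); print(" top pts",top.sum(),P[top].mean(0).round(4) if top.any() else "")
    C[n]=(u.mean(),v.mean()); print(" ray at z=.1035",plane(n,[C[n]],.1035).round(4)," z=.114",plane(n,[C[n]],.114).round(4))
    lid=sub&(abs(P[...,2]-.08)<.006); r=cv2.minAreaRect(P[lid][:,:2].astype(np.float32)*1000); print(" lid",lid.sum(),r,"z",np.median(P[lid][:,2]))
c1,d1=rays("top",[C["top"]]);c2,d2=rays("scene",[C["scene"]])
s=np.linalg.lstsq(np.c_[d1[0],-d2[0]],c2-c1,rcond=None)[0]; print("tri",c1+s[0]*d1[0],c2+s[1]*d2[0])
E
```

```text
top knob px 376.04487179487177 244.25641025641025 156 369 383 238 251 z pct [0.0806 0.113  0.1177]
 top pts 116 [ 0.6196 -0.1431  0.1142]
 ray at z=.1035 [[ 0.619  -0.1431  0.1035]]  z=.114 [[ 0.6173 -0.1417  0.114 ]]
 lid 5318 ((578.3426513671875, -139.64649963378906), (217.193603515625, 158.3436279296875), 84.19896697998047) z 0.07989913863632814
scene knob px 269.29411764705884 267.5980392156863 102 265 274 261 273 z pct [0.0821 0.109  0.1184]
 top pts 51 [ 0.6289 -0.1479  0.115 ]
 ray at z=.1035 [[ 0.6292 -0.148   0.1035]]  z=.114 [[ 0.6363 -0.1496  0.114 ]]
 lid 3593 ((579.77001953125, -141.61827087402344), (217.32901000976562, 166.3639678955078), 84.81523895263672) z 0.08102272508324382
tri [ 0.62106766 -0.14468149  0.09066401] [ 0.62059518 -0.14610725  0.09076662]
```

```bash
cat >> h.py <<'E'
from scipy.spatial.transform import Rotation as Ro
def down(th):  # tool x at th deg, y down
    t=np.radians(th); return np.array([[np.cos(t),0,-np.sin(t)],[np.sin(t),0,np.cos(t)],[0,-1,0]])
def rows(p,R,wp):  # waypoints [(p,R)] -> rows
    for q,S in wp:
        w=Ro.from_matrix(R.T@S).as_rotvec(); d=R.T@(np.array(q)-p)*1000
        print(w.round(4).tolist(),d.round(1).tolist()); p,R=np.array(q),S
def line(p,R,q,S,n):
    w=Ro.from_matrix(R.T@S).as_rotvec()
    return [(p+(np.array(q)-p)*k/n, R@Ro.from_rotvec(w*k/n).as_matrix()) for k in range(1,n+1)]
E
python3 - <<'E'
from h import *
s=robot.read_state(); p,R=s["position"],s["eef_rot"]
rows(p,R,line(p,R,[.622,-.1445,.20],down(-95.8),12))
E
```

```text
[0.0001, -0.0879, -0.0] [-42.6, 2.6, -11.8]
[0.0001, -0.0879, -0.0] [-43.5, 2.6, -8.0]
[0.0001, -0.0879, -0.0] [-44.0, 2.6, -4.2]
[0.0001, -0.0879, -0.0] [-44.2, 2.6, -0.3]
[0.0001, -0.0879, -0.0] [-44.0, 2.6, 3.6]
[0.0001, -0.0879, -0.0] [-43.6, 2.6, 7.4]
[0.0001, -0.0879, -0.0] [-42.7, 2.6, 11.2]
[0.0001, -0.0879, -0.0] [-41.6, 2.6, 14.9]
[0.0001, -0.0879, -0.0] [-40.1, 2.6, 18.5]
[0.0001, -0.0879, -0.0] [-38.3, 2.6, 22.0]
[0.0001, -0.0879, -0.0] [-36.3, 2.6, 25.3]
[0.0001, -0.0879, -0.0] [-33.9, 2.6, 28.3]
```

Emit:
{"api": "play_rows", "payload": {
  "plan": [0, -0.088, 0, -42.6, 2.6, -11.8, 1, 0, -0.088, 0, -43.5, 2.6, -8, 1, 0, -0.088, 0, -44, 2.6, -4.2, 1, 0, -0.088, 0, -44.2, 2.6, -0.3, 1, 0, -0.088, 0, -44, 2.6, 3.6, 1, 0, -0.088, 0, -43.6, 2.6, 7.4, 1, 0, -0.088, 0, -42.7, 2.6, 11.2, 1, 0, -0.088, 0, -41.6, 2.6, 14.9, 1]
}}

```text
t: 1.1
position: [0.4861, -0.2554, 0.2102]
eef_rot: [[-0.434, -0.0, 0.901], [-0.901, 0.0, -0.434], [-0.0, -1.0, -0.0]]
contact_force: [-0.2, -0.3, -0.2]
opening: 0.998
```

Emit:
{"api": "play_rows", "payload": {
  "plan": [0, -0.088, 0, -40.1, 2.6, 18.5, 1, 0, -0.088, 0, -38.3, 2.6, 22, 1, 0, -0.088, 0, -36.3, 2.6, 25.3, 1, 0, -0.088, 0, -33.9, 2.6, 28.3, 1, 0, 0, 0, 0, 0, 0, 1, 0, 0, 0, 0, 0, 0, 1]
}}

```text
t: 1.85
position: [0.6216, -0.1447, 0.1997]
eef_rot: [[-0.1, -0.001, 0.995], [-0.995, 0.0, -0.1], [-0.0, -1.0, -0.001]]
contact_force: [-0.4, 0.9, 0.8]
opening: 1.001
```

```bash
python3 - <<'E'
from h import *
s=robot.read_state(); p,R=s["position"],s["eef_rot"]
for k in("t","joint_pos","position","eef_rot","contact_force"):print(k,s[k])
rows(p,R,[([.622,-.1445,.14],down(-95.8))])
for n,b in(("scene",(215,185,335,305)),("top",(325,190,445,310))):
    im,d=eyes.capture(n); np.save(f"pics/{n}1.npy",d); x0,y0,x1,y1=b
    c=cv2.resize(im[y0:y1,x0:x1],(400,400),interpolation=cv2.INTER_CUBIC)
    out=c if n=="scene" else np.hstack([out,c])
cv2.imwrite("pics/near1.png",out)
E
```

```text
t 1.85
joint_pos [-2.04055837e+01  2.70007148e+01  1.09967626e+01  7.40420886e+01
 -1.03300676e-02  7.53433190e+01]
position [ 0.62158128 -0.14465126  0.1997245 ]
eef_rot [[-1.00168947e-01 -8.15998683e-04  9.94970108e-01]
 [-9.94970442e-01  1.11192740e-04 -1.00168889e-01]
 [-2.88957711e-05 -9.99999661e-01 -8.23032631e-04]]
contact_force [-0.44387676  0.94845701  0.83273443]
[0.0008, 0.0009, -0.0] [-0.2, 59.7, 0.5]
```

View pics/near1.png

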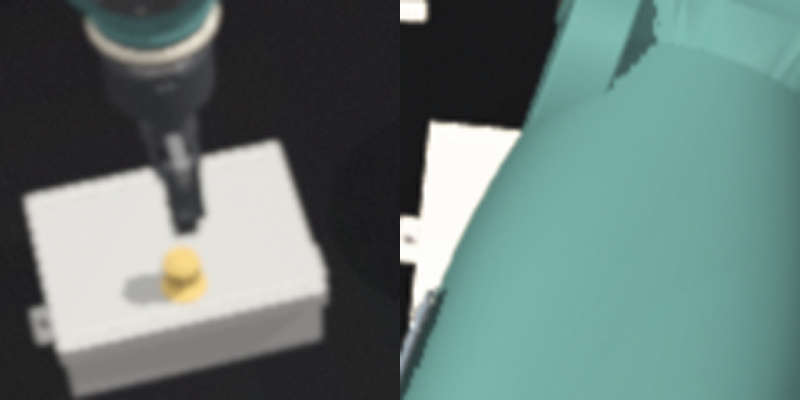

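The scene crop shows the open fingers (tips at crop (187, 232)) standing above the brass knob (head at crop (183, 262), i.e. full pixel about (270, 264)). The top view is hidden by the arm. I'll check the knob head's position against this pixel before descending.

```bash
python3 - <<'E'
from h import *
print(plane("scene",[[269.9,263.6],[269.9,267.5]],.1035).round(4))
P=cloud("scene",np.load("pics/scene1.npy"))
im=cv2.imread("pics/scene0.png"); h=cv2.cvtColor(im,cv2.COLOR_BGR2HSV)
m=np.zeros((480,640),bool); m[255:285,255:285]=1
for n,d in(("s0","pics/scene0.npy"),("s1","pics/scene1.npy")):
    Q=cloud("scene",np.load(d)); k=m&(Q[...,2]>.095)&(Q[...,2]<.125); v,u=np.nonzero(k)
    print(n,k.sum(),Q[k].mean(0).round(4),Q[k].min(0).round(4),Q[k].max(0).round(4),u.mean(),v.mean())
Q=cloud("top",np.load("pics/top0.npy")); m[:]=0; m[230:260,360:395]=1
k=m&(Q[...,2]>.106)&(Q[...,2]<.125); print("top",k.sum(),Q[k].mean(0).round(4),Q[k].min(0).round(4),Q[k].max(0).round(4))
E
```

```text
[[ 0.6176 -0.1425  0.1035]
 [ 0.6295 -0.1465  0.1035]]
s0 126 [ 0.6259 -0.1473  0.1121] [ 0.6055 -0.1609  0.0954] [ 0.6388 -0.131   0.1215] 268.92063492063494 264.6904761904762
s1 124 [ 0.6259 -0.1474  0.1122] [ 0.6064 -0.1613  0.0981] [ 0.6397 -0.1313  0.1213] 268.89516129032256 264.6774193548387
top 124 [ 0.6201 -0.1433  0.1141] [ 0.606  -0.1566  0.1072] [ 0.636  -0.1293  0.1202]
```

Emit:
{"api": "play_rows", "payload": {
  "plan": [0, 0, 0, 0, 30, 0, 1, 0, 0, 0, 0, 30, 0, 1, 0, 0, 0, 0, 25, 0, 1, 0, 0, 0, 0, 18, 0, 1, 0, 0, 0, 0, 11.7, 0, 1, 0, 0, 0, 0, 0, 0, 1]
}}

```text
t: 2.7
position: [0.6214, -0.1449, 0.0851]
eef_rot: [[-0.101, -0.001, 0.995], [-0.995, 0.0, -0.101], [-0.0, -1.0, -0.001]]
contact_force: [-0.2, 0.2, -0.3]
opening: 0.997
```

Emit:
{"api": "play_rows", "payload": {
  "plan": [0, 0, 0, 0, 0, 0, 0.6, 0, 0, 0, 0, 0, 0, 0.5, 0, 0, 0, 0, 0, 0, 0.4, 0, 0, 0, 0, 0, 0, 0.4]
}}

```text
t: 3.2
position: [0.622, -0.1446, 0.0855]
eef_rot: [[-0.1, 0.0, 0.995], [-0.995, -0.0, -0.1], [0.0, -1.0, 0.0]]
contact_force: [-0.2, -0.1, -0.4]
opening: 0.399
```

Emit:
{"api": "play_rows", "payload": {
  "plan": [0, 0, 0, 0, 0, 0, 0.33, 0, 0, 0, 0, 0, 0, 0, 0, 0, 0, 0, 0, 0, 0, 0, 0, 0, 0, 0, 0, 0]
}}

```text
t: 3.7
position: [0.6215, -0.1446, 0.0858]
eef_rot: [[-0.1, -0.0, 0.995], [-0.995, -0.0, -0.1], [0.0, -1.0, -0.0]]
contact_force: [-4.8, -0.2, 7.7]
opening: 0.332
```

```bash
python3 - <<'E'
from h import *
s=robot.read_state()
for k in("t","joint_pos","position","contact_force","wrist_torque","opening"):print(k,s[k])
im,d=eyes.capture("scene"); cv2.imwrite("pics/grip.png",cv2.resize(im[185:305,215:335],(480,480),interpolation=cv2.INTER_CUBIC))
E
```

```text
t 3.7
joint_pos [-2.03992344e+01  3.01601731e+01 -1.64643360e+00  5.82168462e+01
 -1.81705911e-02  7.53355631e+01]
position [ 0.62146839 -0.14457612  0.08581374]
contact_force [-4.78781826 -0.22670979  7.65023738]
wrist_torque [ 0.13202573  0.97282003 -0.01005828]
opening 0.33228302963766965
```

View pics/grip.png

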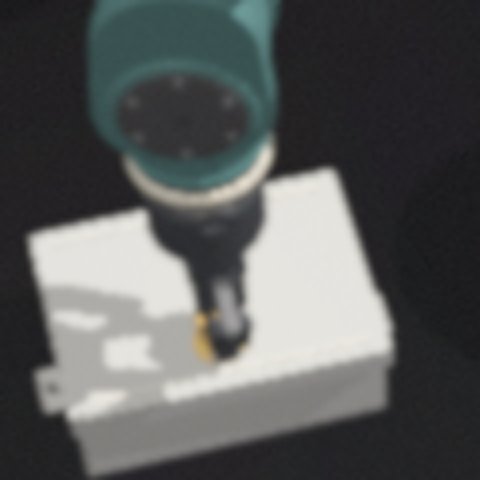

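The gripper has closed on the head: the opening of 0.332 is about 28 mm, and the finger is at crop (230, 330) with brass showing to its left at (203, 340). The grip presses down about 8 N. Next is the gentle tug, in small steps.

Emit:
{"api": "play_rows", "payload": {
  "plan": [0, 0, 0, 0, -0.5, 0, 0, 0, 0, 0, 0, -0.5, 0, 0, 0, 0, 0, 0, -0.5, 0, 0, 0, 0, 0, 0, 0, 0, 0]
}}

```text
t: 4.25
position: [0.6214, -0.1445, 0.0864]
eef_rot: [[-0.1, -0.001, 0.995], [-0.995, 0.0, -0.1], [-0.0, -1.0, -0.001]]
contact_force: [-5.0, -1.4, -6.8]
opening: 0.334
```

Emit:
{"api": "play_rows", "payload": {
  "plan": [0, 0, 0, 0, -0.5, 0, 0, 0, 0, 0, 0, -0.5, 0, 0, 0, 0, 0, 0, 0, 0, 0]
}}

```text
t: 4.62
position: [0.6212, -0.1445, 0.0873]
eef_rot: [[-0.1, -0.002, 0.995], [-0.995, 0.0, -0.1], [-0.0, -1.0, -0.002]]
contact_force: [-5.4, -1.0, -9.3]
opening: 0.333
```

Emit:
{"api": "play_rows", "payload": {
  "plan": [0, 0, 0, 0, -0.5, 0, 0, 0, 0, 0, 0, -0.5, 0, 0, 0, 0, 0, 0, 0, 0, 0]
}}

```text
t: 5.0
position: [0.6211, -0.1445, 0.088]
eef_rot: [[-0.1, -0.002, 0.995], [-0.995, 0.0, -0.1], [-0.0, -1.0, -0.002]]
contact_force: [-5.5, -0.4, -11.6]
opening: 0.333
```

```bash
python3 - <<'E'
from h import *
s=robot.read_state()
for k in("t","position","contact_force","wrist_torque","opening"):print(k,s[k])
E
```

```text
t 5.0
position [ 0.62105858 -0.14446041  0.0879966 ]
contact_force [ -5.51465479  -0.36609257 -11.60433445]
wrist_torque [-0.26088933  0.57438116 -0.00185872]
opening 0.33287765672644437
```

Emit:
{"api": "play_rows", "payload": {
  "plan": [0.01, 0, 0, 0, -0.5, -0.2, 0, 0.01, 0, 0, 0, -0.5, -0.2, 0, 0, 0, 0, 0, 0, 0, 0]
}}

```text
t: 5.38
position: [0.6209, -0.1445, 0.089]
eef_rot: [[-0.1, 0.018, 0.995], [-0.995, -0.002, -0.1], [-0.0, -1.0, 0.019]]
contact_force: [-2.2, -2.6, -22.6]
opening: 0.335
```

Emit:
{"api": "play_rows", "payload": {
  "plan": [0.004, 0, 0, 0, -0.5, -0.1, 0, 0.004, 0, 0, 0, -0.5, -0.1, 0, 0, 0, 0, 0, 0, 0, 0]
}}

```text
t: 5.75
position: [0.6208, -0.1445, 0.0897]
eef_rot: [[-0.1, 0.026, 0.995], [-0.995, -0.002, -0.1], [-0.0, -1.0, 0.026]]
contact_force: [0.6, -4.0, -29.4]
opening: 0.332
```

The force rose firmly to 29 N with only 3–4 mm of lift, so the latch is caught. I'll ease off to a light upward bias, then turn the knob anticlockwise.

Emit:
{"api": "play_rows", "payload": {
  "plan": [-0.006, 0, 0, 0, 1.3, 0.2, 0, 0, 0, 0, 0, 1.2, 0, 0, 0, 0, 0, 0, 0, 0, 0]
}}

```text
t: 6.12
position: [0.6211, -0.1445, 0.0884]
eef_rot: [[-0.1, 0.021, 0.995], [-0.995, -0.002, -0.1], [0.0, -1.0, 0.021]]
contact_force: [-6.7, -1.6, -14.4]
opening: 0.325
```

Emit:
{"api": "play_rows", "payload": {
  "plan": [0, -0.09, 0, 0, 0, 0, 0, 0, -0.09, 0, 0, 0, 0, 0, 0, -0.09, 0, 0, 0, 0, 0, 0, -0.08, 0, 0, 0, 0, 0, 0, 0, 0, 0, 0, 0, 0]
}}

```text
t: 6.75
position: [0.621, -0.1445, 0.0881]
eef_rot: [[0.247, 0.021, 0.969], [-0.969, -0.002, 0.247], [0.007, -1.0, 0.019]]
contact_force: [-4.3, -2.6, -18.6]
opening: 0.329
```

```bash
python3 - <<'E'
from h import *
s=robot.read_state()
for k in("t","joint_pos","position","eef_rot","contact_force","wrist_torque","opening"):print(k,s[k])
E
```

```text
t 6.75
joint_pos [-20.55036152  29.22674573  -2.99361601  56.63156723   0.30015504
  55.13028563]
position [ 0.62102825 -0.14449963  0.08813771]
eef_rot [[ 0.24730343  0.02059993  0.96871908]
 [-0.96891165 -0.00212795  0.24739784]
 [ 0.00715776 -0.99978553  0.01943326]]
contact_force [ -4.3064051   -2.62980026 -18.62688282]
wrist_torque [-0.43752005  1.30821178  0.1118827 ]
opening 0.3292798550325434
```

Emit:
{"api": "play_rows", "payload": {
  "plan": [0, 0, 0, 0, 1, 0, 0, 0, -0.1, 0, 0, 0, 0, 0, 0, -0.1, 0, 0, 0, 0, 0, 0, -0.1, 0, 0, 0, 0, 0, 0, -0.05, 0, 0, 0, 0, 0, 0, 0, 0, 0, 0, 0, 0]
}}

```text
t: 7.5
position: [0.621, -0.1446, 0.0878]
eef_rot: [[0.564, 0.021, 0.826], [-0.826, -0.003, 0.564], [0.014, -1.0, 0.016]]
contact_force: [-8.6, -1.2, -9.9]
opening: 0.328
```

Emit:
{"api": "play_rows", "payload": {
  "plan": [0, -0.1, 0, 0, 0, 0, 0, 0, -0.1, 0, 0, 0, 0, 0, 0, -0.1, 0, 0, 0, 0, 0, 0, -0.05, 0, 0, 0, 0, 0, 0, 0, 0, 0, 0, 0, 0]
}}

```text
t: 8.12
position: [0.6209, -0.1447, 0.0878]
eef_rot: [[0.813, 0.021, 0.582], [-0.582, -0.003, 0.813], [0.018, -1.0, 0.01]]
contact_force: [-9.8, -1.7, -9.5]
opening: 0.33
```

Emit:
{"api": "play_rows", "payload": {
  "plan": [0, 0, 0, 0, -0.7, 0, 0, 0, 0, 0, 0, -0.7, 0, 0, 0, 0, 0, 0, 0, 0, 0]
}}

```text
t: 8.5
position: [0.6208, -0.1446, 0.0882]
eef_rot: [[0.812, 0.02, 0.583], [-0.583, -0.002, 0.813], [0.018, -1.0, 0.01]]
contact_force: [-5.5, -4.0, -22.3]
opening: 0.331
```

Emit:
{"api": "play_rows", "payload": {
  "plan": [0, 0, 0, 0, 1.2, 0, 0, 0, -0.1, 0, 0, 0, 0, 0, 0, -0.1, 0, 0, 0, 0, 0, 0, -0.1, 0, 0, 0, 0, 0, 0, -0.1, 0, 0, 0, 0, 0, 0, 0, 0, 0, 0, 0, 0]
}}

```text
t: 9.25
position: [0.6208, -0.1448, 0.088]
eef_rot: [[0.975, 0.021, 0.219], [-0.219, -0.003, 0.976], [0.021, -1.0, 0.002]]
contact_force: [-10.4, -3.9, -10.0]
opening: 0.331
```

Emit:
{"api": "play_rows", "payload": {
  "plan": [0, 0, 0, 0, -0.7, 0, 0, 0, 0, 0, 0, -0.7, 0, 0, 0, 0, 0, 0, 0, 0, 0]
}}

```text
t: 9.62
position: [0.6206, -0.1447, 0.0884]
eef_rot: [[0.975, 0.02, 0.221], [-0.221, -0.003, 0.975], [0.02, -1.0, 0.002]]
contact_force: [-6.4, -3.8, -21.6]
opening: 0.331
```

Emit:
{"api": "play_rows", "payload": {
  "plan": [0, 0, 0, 0, 1.3, 0, 0, 0, -0.1, 0, 0, 0, 0, 0, 0, -0.1, 0, 0, 0, 0, 0, 0, -0.1, 0, 0, 0, 0, 0, 0, 0, 0, 0, 0, 0, 0, 0, 0, 0, 0, 0, 0, 0]
}}

```text
t: 10.38
position: [0.6207, -0.1449, 0.0883]
eef_rot: [[0.997, 0.021, -0.077], [0.078, -0.003, 0.997], [0.02, -1.0, -0.005]]
contact_force: [-12.0, -4.1, -7.7]
opening: 0.334
```

Emit:
{"api": "play_rows", "payload": {
  "plan": [0, 0, 0, 0, -0.7, 0, 0, 0, 0, 0, 0, -0.7, 0, 0, 0, 0, 0, 0, 0, 0, 0]
}}

```text
t: 10.75
position: [0.6204, -0.1449, 0.0895]
eef_rot: [[0.997, 0.02, -0.077], [0.077, -0.003, 0.997], [0.02, -1.0, -0.005]]
contact_force: [-12.8, -4.1, -8.3]
opening: 0.329
```

```bash
python3 - <<'E'
from h import *
s=robot.read_state()
for k in("t","joint_pos","position","eef_rot","contact_force","wrist_torque","opening"):print(k,s[k])
E
```

```text
t 10.75
joint_pos [-20.57292474  29.13443449  -2.93064532  56.80383384   0.22977891
 -25.00792731]
position [ 0.62035465 -0.14488729  0.08951185]
eef_rot [[ 0.99680785  0.0198901  -0.07732073]
 [ 0.07739875 -0.0031819   0.99699514]
 [ 0.01958431 -0.99979711 -0.00471121]]
contact_force [-12.80017437  -4.11075492  -8.31849429]
wrist_torque [-0.86836735  2.5420972   0.0307967 ]
opening 0.32911140093282687
```

The latch came free at about 100° of turn: the lid now follows with no rise in force. I'll turn a little further for margin, then work out the arc rows.

Emit:
{"api": "play_rows", "payload": {
  "plan": [0, -0.07, 0, -0.8, 0, 0, 0, 0, -0.06, 0, 0, 0, 0, 0, 0, 0, 0, 0, 0, 0, 0]
}}

```text
t: 11.12
position: [0.6202, -0.145, 0.0898]
eef_rot: [[0.978, 0.021, -0.207], [0.207, -0.003, 0.978], [0.02, -1.0, -0.008]]
contact_force: [-10.6, -3.4, -7.7]
opening: 0.328
```

```bash
cat >> h.py <<'E'
def arc(tot,n,yaw=-5.7,k=(.6215,-.1445)):
    s=robot.read_state(); p,R=s["position"],s["eef_rot"]; a=np.radians(yaw)
    H=np.array([k[0]-.122*np.cos(a),k[1]-.122*np.sin(a),.066]); ax=np.array([np.sin(a),-np.cos(a),0])
    W=[Ro.from_rotvec(ax*tot*i/n).as_matrix() for i in range(1,n+1)]
    print("t",s["t"],"pos",p.round(4),"elev",np.degrees(np.arctan2(p[2]-.066,(p-H)@[np.cos(a),np.sin(a),0])),"F",s["contact_force"].round(1),"M",s["wrist_torque"].round(2),s["opening"])
    rows(p,R,[(H+w@(p-H),w@R) for w in W])
E
python3 -c "
from h import *
arc(.12,4)"
```

```text
t 11.125 pos [ 0.6202 -0.145   0.0898] elev 11.141170196733054 F [-10.6  -3.4  -7.7] M [-0.7   1.92  0.09] 0.3277011483706941
[-0.0091, 0.0, -0.0286] [-0.7, -3.6, 0.2]
[-0.0091, 0.0, -0.0286] [-0.7, -3.6, 0.2]
[-0.0091, 0.0, -0.0286] [-0.7, -3.6, 0.2]
[-0.0091, 0.0, -0.0286] [-0.7, -3.6, 0.2]
```

Emit:
{"api": "play_rows", "payload": {
  "plan": [-0.009, 0, -0.0286, -0.7, -3.6, 0.2, 0, -0.009, 0, -0.0286, -0.7, -3.6, 0.2, 0, -0.009, 0, -0.0286, -0.7, -3.6, 0.2, 0, -0.009, 0, -0.0286, -0.7, -3.6, 0.2, 0]
}}

```text
t: 11.62
position: [0.6166, -0.1446, 0.1041]
eef_rot: [[0.969, 0.142, -0.203], [0.207, -0.015, 0.978], [0.136, -0.99, -0.044]]
contact_force: [-8.4, -3.4, -8.2]
opening: 0.326
```

```bash
python3 -c "
from h import *
arc(.2,7)
im,d=eyes.capture('scene'); cv2.imwrite('pics/lift1.png',cv2.resize(im[165:315,200:350],(500,500),interpolation=cv2.INTER_CUBIC))"
```

```text
t 11.625 pos [ 0.6166 -0.1446  0.1041] elev 18.03415950865031 F [-8.4 -3.4 -8.2] M [-0.56  1.85 -0.1 ] 0.32602813588169915
[-0.0086, 0.0, -0.0272] [-0.6, -3.5, 0.2]
[-0.0086, 0.0, -0.0272] [-0.6, -3.5, 0.2]
[-0.0086, 0.0, -0.0272] [-0.6, -3.5, 0.2]
[-0.0086, 0.0, -0.0272] [-0.6, -3.5, 0.2]
[-0.0086, 0.0, -0.0272] [-0.6, -3.5, 0.2]
[-0.0086, 0.0, -0.0272] [-0.6, -3.5, 0.2]
[-0.0086, 0.0, -0.0272] [-0.6, -3.5, 0.2]
```

View pics/lift1.png

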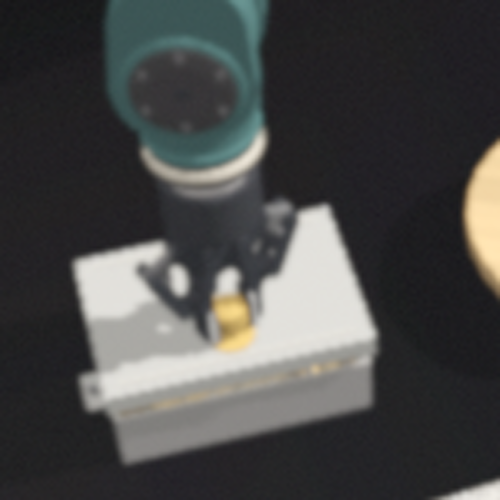

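The lid is following the knob, with brass flanges showing in the gap along crop (160–330, 370–400), and the head is squarely between the fingers at (233, 315). Forces are steady, so I'll continue along the same arc.

Emit:
{"api": "play_rows", "payload": {
  "plan": [-0.0086, 0, -0.0272, -0.6, -3.5, 0.2, 0, -0.0086, 0, -0.0272, -0.6, -3.5, 0.2, 0, -0.0086, 0, -0.0272, -0.6, -3.5, 0.2, 0, -0.0086, 0, -0.0272, -0.6, -3.5, 0.2, 0, -0.0086, 0, -0.0272, -0.6, -3.5, 0.2, 0, -0.0086, 0, -0.0272, -0.6, -3.5, 0.2, 0, -0.0086, 0, -0.0272, -0.6, -3.5, 0.2, 0]
}}

```text
t: 12.55
position: [0.6066, -0.1436, 0.1267]
eef_rot: [[0.924, 0.334, -0.189], [0.212, -0.033, 0.977], [0.32, -0.942, -0.102]]
contact_force: [-7.3, -2.9, -9.2]
opening: 0.331
```

```bash
python3 -c "
from h import *
arc(.17,6)"
```

```text
t 12.55 pos [ 0.6066 -0.1436  0.1267] elev 29.54810518865022 F [-7.3 -2.9 -9.2] M [-0.63  2.07 -0.2 ] 0.3310724244417582
[-0.0086, 0.0, -0.027] [-0.6, -3.4, 0.2]
[-0.0086, 0.0, -0.027] [-0.6, -3.4, 0.2]
[-0.0086, 0.0, -0.027] [-0.6, -3.4, 0.2]
[-0.0086, 0.0, -0.027] [-0.6, -3.4, 0.2]
[-0.0086, 0.0, -0.027] [-0.6, -3.4, 0.2]
[-0.0086, 0.0, -0.027] [-0.6, -3.4, 0.2]
```

Emit:
{"api": "play_rows", "payload": {
  "plan": [-0.0086, 0, -0.027, -0.6, -3.4, 0.2, 0, -0.0086, 0, -0.027, -0.6, -3.4, 0.2, 0, -0.0086, 0, -0.027, -0.6, -3.4, 0.2, 0, -0.0086, 0, -0.027, -0.6, -3.4, 0.2, 0, -0.0086, 0, -0.027, -0.6, -3.4, 0.2, 0, -0.0086, 0, -0.027, -0.6, -3.4, 0.2, 0, 0, 0, 0, 0, 0, 0, 0, 0, 0, 0, 0, 0, 0, 0]
}}

```text
t: 13.55
position: [0.595, -0.1424, 0.1438]
eef_rot: [[0.857, 0.487, -0.167], [0.218, -0.049, 0.975], [0.466, -0.872, -0.148]]
contact_force: [-5.3, -4.1, -10.7]
opening: 0.329
```

```bash
python3 - <<'E'
from h import *
arc(.01,1); s=robot.read_state(); print(s["dq"].round(2))
im,d=eyes.capture('scene'); cv2.imwrite('pics/end.png',im)
a=np.radians(-5.7); ex=np.array([np.cos(a),np.sin(a),0]); ey=np.array([-np.sin(a),np.cos(a),0])
H=np.array([.6215,-.1445,.066])-.122*ex
Q=cloud("scene",d)-H; X,Y,Z=Q@ex,Q@ey,Q[...,2]
hsv=cv2.cvtColor(im,cv2.COLOR_BGR2HSV)
m=(hsv[...,1]<40)&(hsv[...,2]>120)&(X>.02)&(X<.14)&(abs(Y)<.1)&(Z>.02)&(Z<.12)
c=np.polyfit(X[m],Z[m],1); print("lid deg",m.sum(),np.degrees(np.arctan(c[0])),c,"rms",(Z[m]-np.polyval(c,X[m])).std())
p0=cv2.imread("pics/scene0.png"); df=cv2.absdiff(p0,im).max(2)
for n,(x0,y0,x1,y1) in dict(bob=(130,268,175,296),cal=(322,288,408,325),tt=(336,196,424,268),pot=(412,166,466,210)).items(): print(n,(df[y0:y1,x0:x1]>40).sum())
E
```

```text
t 13.55 pos [ 0.595  -0.1424  0.1438] elev 39.16971171073053 F [ -5.3  -4.1 -10.7] M [-0.49  2.24 -0.4 ] 0.3286853059906946
[-0.003, 0.0, -0.0095] [-0.2, -1.2, 0.1]
[-0.    0.15  0.11  0.11  0.03  0.02]
lid deg 1775 24.199797214040903 [0.44941357 0.02815794] rms 0.010936535266368381
bob 58
cal 0
tt 0
pot 0
```

View pics/end.png

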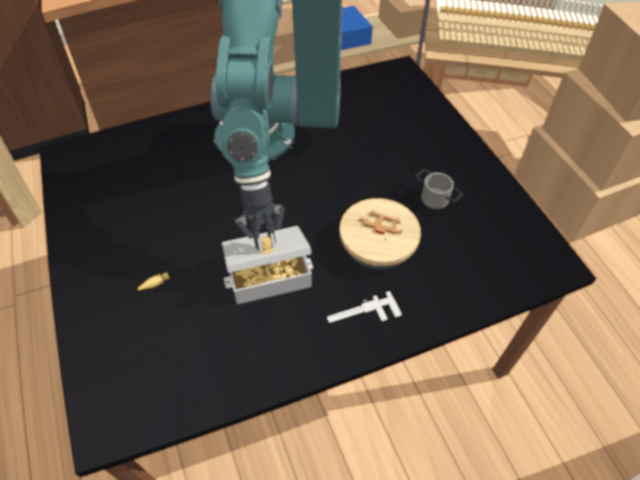

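The lid stands open with the flanges visible at (265, 275). The knob is still between the fingers at (265, 242), and the bystanders look in place. The lid fit was contaminated by the box walls and the bob region differs slightly, so I'll recheck both.

```bash
python3 - <<'E'
from h import *
im,d=eyes.capture('scene'); p0=cv2.imread("pics/scene0.png"); d0=np.load("pics/scene0.npy")
a=np.radians(-5.7); ex=np.array([np.cos(a),np.sin(a),0]); H=np.array([.6215,-.1445,.066])-.122*ex
def fit(x0,y0,x1,y1):
    m=np.zeros((480,640),bool); m[y0:y1,x0:x1]=1
    Q=cloud("scene",d)[m]-H; X,Z=Q@ex,Q[:,2]; k=np.ones(len(X),bool)
    for _ in range(4):
        c=np.polyfit(X[k],Z[k],1); k=abs(Z-np.polyval(c,X))<.006
    print("lid deg",np.degrees(np.arctan(c[0])),k.sum(),len(k))
fit(278,238,302,254); fit(230,246,246,260)
for q,dd in((p0,d0),(im,d)):
    s=cv2.cvtColor(q,cv2.COLOR_BGR2HSV)[265:300,125:180]; m=(s[...,1]>70)&(s[...,2]>70); v,u=np.nonzero(m)
    print("bob",plane("scene",[[u.mean()+125,v.mean()+265]],.013).round(4),len(u))
s=robot.read_state(); print(s["t"],s["position"].round(4),s["contact_force"].round(1),s["opening"],abs(s["dq"]).max())
E
```

```text
lid deg 29.27831667088838 353 384
lid deg 30.164712471142344 223 224
bob [[ 0.4925 -0.4534  0.013 ]] 338
bob [[ 0.4928 -0.4545  0.013 ]] 325
13.65 [ 0.5951 -0.1424  0.1437] [-5.2 -4.  -9.9] 0.3288859317490928 0.14934466559056356
```

The lid measures about 30° and is still. The bob has not moved beyond about 1 mm, which is within measurement noise. Handing in.

```bash
python3 -c "
from rig import robot
print(robot.close_job()); s=robot.read_state(); print(s['t'],s['position'],s['contact_force'],s['opening'])"
```

```text
the job is handed in; nothing more can be done
None
the job is handed in; nothing more can be done
```

The lid is open at about 30° and the gripper is still holding it by the knob; I handed the job in at 13.65 s. No verdict is reported at hand-in, so the lid's stillness afterwards is not confirmed.

- **Tug:** I gripped the knob and tugged it up in small steps before turning it. The latch was caught: the pull rose to about 29 N with only 3–4 mm of lift. That is more than the 10–15 N I would have liked, but I estimate the load on the latch stayed under the 35 N limit. I eased off straight away.
- **Turn:** I turned the knob anticlockwise under a light upward pull, testing as I went. It was still caught at about 60° and 83°, and came free at about 100°. I turned it about 7° further for margin.
- **Lift:** I raised the lid along its hinge arc to 30°.

**Last checks:**
- **Lid angle:** depth fits on two patches of the lid gave 29.3° and 30.2°, and the tool position gives about 30°. An earlier fit gave 24°, but it had taken in the box walls (11 mm scatter), so I discarded it.
- **Grip:** the opening was 0.329 (about 28 mm) on the 30 mm head, and the arm was still.
- **Bystanders:** there was no visible change at the turntable, wippen, pot or calipers. The plumb bob's outline differed by about 1 mm, which I put down to noise and lighting.

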